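Pack the L-shaped vial holders into the kit tray

ROBOT

A 6-joint arm with a two-finger parallel gripper is mounted at the origin on the work surface. World frame = base frame: x ahead of the robot, y to its left, z up, the work surface at z = 0. Lengths are in mm, angles in degrees, forces in N, time in s.
With the tool pointing down it reaches from about 300 to 850 mm from the base axis. Payload 4.2 kg.
Tool frame: the origin (TCP) lies on the centre line of the jaws, within the pads' length; the fingertips stand 11 mm ahead of it and the grasp point (between the pads) lies 8 mm behind it; z points along the fingers, y is the line along which they close (so a half turn about z gives the same grasp; the last joint's range is limited). The gripper opens to 91 mm and grips with 3 to 60 N. Pads are 32 mm wide; open, the fingers measure 118 mm over their backs; the gripper's body (76 mm by 178 mm) begins 60 mm behind the grasp point.
Start: joints at [-77.578, 18.312, 89.639, -0, 72.044, -1.146], TCP at [134.893, -558.969, 224.976] pointing down, gripper open.
Joint ranges: [-177.97, 177.97], [-48.28, 115.42], [12.27, 149.76], [-77.06, 257.06], [2.81, 150.46], [-146.56, 146.56]. Speed limits (degrees/s): [147.25, 147.25, 180, 180, 180, 180].

INTERFACE

Orientations are given as [roll, pitch, yaw] about the fixed x, y, z axes, in that order (R = Rz(yaw) Ry(pitch) Rx(roll)).
In Python, from workcell import env, grab_frame, camera_model, models gives the robot as it stands.
- The arm moves only by the shell command python3 -m crank 'ROWS' [FORCE]. ROWS is text: rows parted by semicolons, each of 7 numbers parted by spaces: the closure, from -1 (fully open) to 1 (shut), so that 0 is half open, then the shift along the tool's x, y, z in mm, then the turn, a rotation vector about the tool's x, y, z in degrees. A call has 1 to 10 rows; each row shifts and turns the commanded pose from where the row before left it, along the tool's axes as they then stand; what a row does not reach is not made up. A row lasts 1/8 s, in which the tool goes at most 62.5 mm and 10.7 degrees, less where a joint would pass 70% of its speed; a pose out of reach is approached as far as the arm can. A call is refused whole if a number of a shift passes 62.5 or a number of a turn 10.7, either way. A call with a gripper value outside its range is refused whole. The fingers move at their own pace and stop on an object; FORCE is the grip in N (left out, the last holds). Time passes only in rows, so rows that do not move let the fingers close. It gives the time, the measured TCP pose, the force, the opening and the grip force at its end, in the units of the state.
- env.state(): the state, without advancing time (a new reading comes with each control period).
- grab_frame(name): name is "scene" or "top"; returns the picture (480x640x3 uint8, blue, green, red); there is no depth.
- camera_model(name): a dict with "K" (3x3 intrinsics, pixels), "R" (3x3) and "t" (3): a world point X has camera coordinates R X + t. Camera axes: x right, y down, z forward; pixel columns grow to the right and rows downward; lengths in mm; the calibration is good to about 2 mm. A picture is of the moment at which its call begins. camera_model takes no time and is no camera call.
- env.job_done(): hands the job in; it is judged then, once.
Trained networks look in the newest picture that a camera, given by its name, has taken for a name from the list of things; names that differ only in an ending like _2 or _b are one class to them, and where a whole thing is asked for, a point or a joint stands for the part that bears it (a point fixed in the world has none). Each returns a list of dicts, best first, with "p" (0 to 1); they miss things now and then, are a little off and sometimes report something else, mostly with a low value. They report only what shows in the picture. A call takes as long as a camera call.
- models.search_frame(name, camera): "point" ([x, y, z] in mm, in world coordinates, good to about 4 mm: the middle of the surface that is visible of it).
The state is a dict: "time_s": time; "qpos": joint angles; "qvel": joint speeds; "effort": joint torques, N m; "ee_pos": TCP position; "ee_rot": TCP orientation; "force": force on the tool from outside, world axes, zero at the start; "torque": the same for the moment, N m; "gripper_width": finger opening in mm; "gripper_force": force on a finger pad.
Only numpy, scipy, OpenCV 4.12 (cv2) and the standard library are available. Lean on these libraries where they do the work, as an engineer would, in place of code of your own. Each camera call takes 0.05 s, during which the arm holds its last target. There are 200 camera calls.

TASK

Pack the two blue L-shaped vial holders into the orange lift-out tray, turned so that they interlock and both lie flat on the tray's floor side by side. Set them down, do not drop them in, and leave the blue square holder where it is.

Things in the scene. Friction and masses are not known exactly. Their poses are not given: they have to be found in the camera images.
- tray: Shallow orange open tray, fixed to the table, inside 174 (x) x 124 mm (y), walls 5 mm thick, 20 mm high, floor 5 mm thick. Origin: centre of its underside, on the table; x along its long side, z up. The two L holders interlocked, one turned half round from the other, cover 150 x 100 mm, which leaves 24 mm to spare each way.
- holder_a_grip (a point): Loose blue L plate, 15 mm thick, 0.16 kg, 100 x 100 mm, legs 50 mm wide along its +x and +y. White upright handle 34 x 14 mm, its length midway between +x and +y, top 59 mm above the underside. Point: handle's middle, 40 mm above the underside; plate spans -37 to 63 mm in x and y from it, but is open where x and y both exceed 13. Red caps on it 3 mm high.
- holder_b_grip (a point): Second blue L plate, the same in all: 15 mm thick, 0.16 kg, 100 x 100 mm, legs 50 mm wide along its +x and +y. White upright handle 34 x 14 mm, its length midway between +x and +y, top 59 mm above the underside. Point: handle's middle, 40 mm above the underside; plate spans -37 to 63 mm in x and y from it, but is open where x and y both exceed 13. Red caps on it 3 mm high.
- square_grip (a point): Blue square vial holder to be left alone, loose on the table, plate 100 x 100 x 15 mm with four red caps and a white upright handle (34 x 14 mm, up to 59 mm above the underside) along x in the middle. This point is at the centre of the square, 40 mm above its underside; x and y along the sides, z up.

How it is judged (in metres and radians):
At the end, for the whole second after the job is handed in: Both L-shaped holders are released and at rest inside the tray, each lying flat (within about 4.5 degrees) on its floor (within 4 mm) (x of holder_a_grip in the frame of tray between -0.055 and 0.055 m and y of holder_a_grip in the frame of tray between -0.03 and 0.03 m and z of holder_a_grip in the frame of tray between 0.04 and 0.049 m and angle between each of holder_a_grip, holder_b_grip's own z axis and vertical below 0.08 rad and linear speed of each of holder_a, holder_b below 0.02 m/s and x of holder_b_grip in the frame of tray between -0.055 and 0.055 m and y of holder_b_grip in the frame of tray between -0.03 and 0.03 m and z of holder_b_grip in the frame of tray between 0.04 and 0.049 m); the robot touches nothing.
It fails at once if a holder is dropped into the tray (it falls there faster than 0.8 m/s, a free fall of over 30 mm) (horizontal distance between holder_a_grip and tray below 0.08 m and height (world z) of holder_a_grip below 0.08 m and linear speed of holder_a above 0.8 m/s).
It fails at once if a holder is dropped into the tray (it falls there faster than 0.8 m/s, a free fall of over 30 mm) (horizontal distance between holder_b_grip and tray below 0.08 m and height (world z) of holder_b_grip below 0.08 m and linear speed of holder_b above 0.8 m/s).
It fails at once if the blue square holder is moved by more than 30 mm (distance of square_grip from where it was at the start of the episode above 0.03 m).
It also fails if it takes over 58 s, if anything falls off the work surface, if the arm or the gripper's body presses on something with over 40 N, if the wrist force passes 120 N, or if a joint passes its speed limit or range.

## Working session

There is one attempt and no reset: what is moved stays moved. The work goes in short steps, Python scripts to look and compute and a shell command to move; the robot and the scene stay as the last step left them, time stands still between calls to the robot, and variables do not carry over. Pictures are saved under pics/ and viewed, at most 10 in all, crops included, and the job is handed in when it is done.

```bash
mkdir -p pics; ls
python3 - <<'E'
from workcell import env, grab_frame, camera_model, models
import cv2,numpy as np
for c in("top","scene"):
    cv2.imwrite(f"pics/{c}0.png",grab_frame(c))
    m=camera_model(c);print(c,np.round(-m["R"].T@m["t"]),m["K"][0][0])
    for n in("tray","holder_a_grip","square_grip"):
        print(n,[(np.round(d["point"]).tolist(),round(d["p"],2)) for d in models.search_frame(n,c)][:4])
s=env.state();print(s["time_s"],s["ee_rot"],s["gripper_width"])
E
```

```text
pics
top [ 411.  -16. 1030.] 495.01470264000585
tray [([577.0, 10.0, 5.0], 0.94)]
holder_a_grip [([438.0, -266.0, 15.0], 0.7)]
square_grip [([615.0, 268.0, 16.0], 0.58)]
scene [ 972. -152.  811.] 448.50062514930323
tray [([581.0, 9.0, 6.0], 0.69), ([447.0, -261.0, 19.0], 0.28)]
holder_a_grip [([447.0, -264.0, 16.0], 0.56)]
square_grip [([632.0, 261.0, 13.0], 0.92)]
0.4 [-1.79988162e+02 -1.18659188e-04  1.35673559e+01] 91.37934194451815
```

View pics/top0.png

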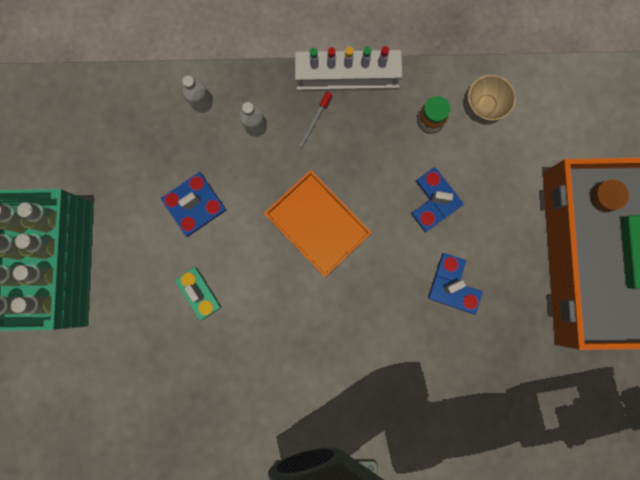

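View pics/scene0.png

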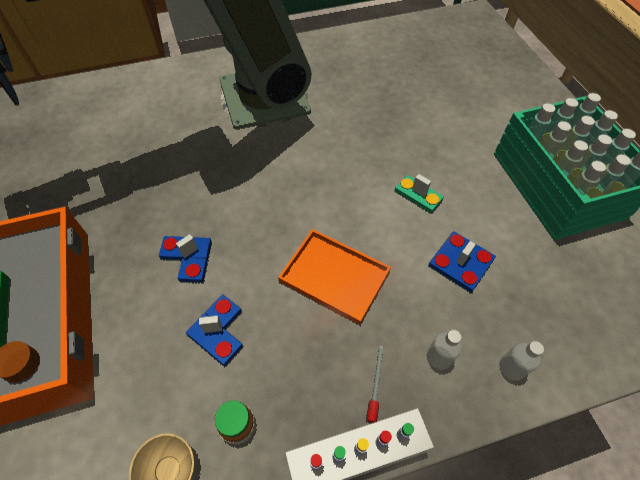

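The top view has +x up and +y left. The L plates are at about px (437,200) and (455,285), the tray at (318,224), and the square holder at (194,204). Both views agree with the networks. Next I fit silhouettes to get the poses.

```bash
cat > fit.py <<'E'
import cv2,numpy as np
from scipy.optimize import minimize
from workcell import grab_frame, camera_model
def box(x0,x1,y0,y1,z0,z1): return np.array([[x,y,z] for x in(x0,x1) for y in(y0,y1) for z in(z0,z1)],float)
d=box(-17,17,-7,7,15,59);c=np.sqrt(.5)
H=d.copy();H[:,0]=c*(d[:,0]-d[:,1]);H[:,1]=c*(d[:,0]+d[:,1])   # handle along the +x+y bisector
L=[box(-37,63,-37,13,0,15),box(-37,13,-37,63,0,15),H]
TRAY=[box(-92,92,-67,67,0,20)]
S=4
def proj(m,P):
    q=(m["R"]@P.T).T+np.ravel(m["t"]); q=(m["K"]@q.T).T; return q[:,:2]/q[:,2:]
def world(parts,p):
    a=np.radians(p[2]);R=np.array([[np.cos(a),-np.sin(a),0],[np.sin(a),np.cos(a),0],[0,0,1]])
    return [P@R.T+[p[0],p[1],p[3] if len(p)>3 else 0] for P in parts]
def mask(img,kind):
    h=cv2.cvtColor(img,cv2.COLOR_BGR2HSV); i=lambda a,b:cv2.inRange(h,a,b)
    if kind=="tray": return i((5,150,60),(20,255,255))
    return i((100,120,40),(130,255,255))|i((0,150,60),(4,255,255))|i((170,150,60),(180,255,255))|i((0,0,170),(180,60,255))
def fit(cam,img,kind,parts,x,y,yaws,z=0,rad=70):
    m=camera_model(cam); M=mask(img,kind)
    u,v=proj(m,np.array([[x,y,z+10.]]))[0].astype(int)
    x0,y0=max(u-rad,0),max(v-rad,0); M=M[y0:v+rad,x0:u+rad]
    M=cv2.resize(M,None,fx=S,fy=S,interpolation=cv2.INTER_LINEAR)>127
    def cost(p):
        r=np.zeros(M.shape,np.uint8)
        for P in world(parts,[*p,z]):
            q=(proj(m,P)-[x0,y0]+.5)*S-.5
            cv2.fillConvexPoly(r,cv2.convexHull(np.round(q*16).astype(np.int32)),1,shift=4)
        r=r>0; return 1-(r&M).sum()/(r|M).sum()
    best=min((minimize(cost,[x,y,w],method="Nelder-Mead",options=dict(initial_simplex=[[x,y,w],[x+15,y,w],[x,y+15,w],[x,y,w+25]],xatol=.1,fatol=1e-5)) for w in yaws),key=lambda r:r.fun)
    return np.round(best.x,1),round(best.fun,3)
E
python3 - <<'E'
from fit import *
I={c:cv2.imread(f"pics/{c}0.png") for c in("top","scene")}
for c in I:
    r=38 if c=="top" else 42
    print(c,"tray",fit(c,I[c],"tray",TRAY,577,10,[-45,45]))
    for n,x,y in(("A",438,-266),("B",615,-235)):
        print(c,n,fit(c,I[c],"L",L,x,y,range(-180,180,45),rad=r))
E
```

```text
top tray (array([575. ,   8.5,  42.8]), np.float64(0.016))
top A (array([ 438.7, -262.2, -110.1]), np.float64(0.224))
top B (array([ 620.1, -247.1,   35.2]), np.float64(0.274))
scene tray (array([573.6,   7.3,  42.9]), np.float64(0.011))
scene A (array([ 437. , -263.8, -109.5]), np.float64(0.205))
scene B (array([ 618.3, -247.4,   35.1]), np.float64(0.163))
```

Run:
```python
from fit import *
out=[]
for c,(u,v) in(("top",(447,240)),("scene",(210,290))):
    img=cv2.imread(f"pics/{c}0.png");m=camera_model(c);M=mask(img,"L")
    r=slice(v-65,v+85),slice(u-65,u+65)
    a=cv2.resize(img[r],None,fx=3,fy=3,interpolation=0);b=cv2.cvtColor(cv2.resize(M[r],None,fx=3,fy=3,interpolation=0),8)
    for p in((438,-263,-110),(619,-247,35)):
        for P in world(L,p):
            q=cv2.convexHull((((proj(m,P)-[u-65,v-65]+.5)*3)).astype(np.int32));cv2.polylines(a,[q],1,(0,255,0),1)
    out.append(np.vstack([a,b])[:])
o=np.hstack(out);o=cv2.resize(o,None,fx=.66,fy=.66);print(o.shape);cv2.imwrite("pics/ov.png",o)
```

```text
(594, 515, 3)
```

View pics/ov.png

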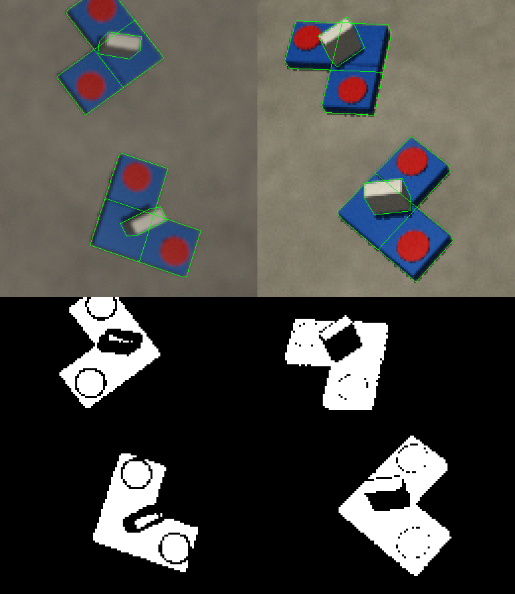

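The fits line up with the picture (the handle gaps in the mask are just cost). That gives:
- A: (438, -263), yaw -110
- B: (619, -247), yaw 35
- Tray: (574, 8), yaw 43

Plan: A goes half-turned to (594, 50) with tool yaw 88, and B goes to (555, -34) with tool yaw 88. I grasp A at tool yaw 115 and B at tool yaw 80.

```bash
cat > go.py <<'E'
import sys,numpy as np
from scipy.spatial.transform import Rotation as R
from workcell import env
x,y,z,w=map(float,sys.argv[1:5]); s=env.state()
T=R.from_euler("xyz",s["ee_rot"],degrees=True)
D=T.inv().apply(np.array([x,y,z])-s["ee_pos"])
V=(T.inv()*R.from_euler("xyz",[180,0,w],degrees=True)).as_rotvec(degrees=True)
print("t",round(s["time_s"],2),"pos",np.round(s["ee_pos"],1),"rot",np.round(s["ee_rot"],1),"w",round(s["gripper_width"],1),"F",np.round(s["force"],1),"shift",np.round(D,1),"turn",np.round(V,1))
E
python3 go.py 438 -263 225 115.2
python3 -m crank '-1 36.4 -21.7 0 0 0 0;-1 36.4 -21.7 0 0 0 0;-1 36.4 -21.7 0 0 0 0;-1 36.4 -21.7 0 0 0 0;-1 36.4 -21.7 0 0 0 0;-1 36.4 -21.7 0 0 0 0;-1 36.4 -21.7 0 0 0 0;-1 36.4 -21.7 0 0 0 0;-1 36.4 -21.7 0 0 0 0;-1 36.4 -21.7 0 0 0 0'
python3 -m crank '-0.2 0 0 0 0 0 -10.2;-0.2 0 0 0 0 0 -10.2;-0.2 0 0 0 0 0 -10.2;-0.2 0 0 0 0 0 -10.2;-0.2 0 0 0 0 0 -10.2;-0.2 0 0 0 0 0 -10.2;-0.2 0 0 0 0 0 -10.2;-0.2 0 0 0 0 0 -10.2;-0.2 0 0 0 0 0 -10.2;-0.2 0 0 0 0 0 -9.8'
python3 -m crank '-0.2 0 0 0 0 0 0;-0.2 0 0 0 0 0 0'
python3 go.py 438 -263 120 115.2
```

```text
t 0.4 pos [ 134.9 -558.9  224.8] rot [-180.    -0.    13.6] w 91.4 F [1.1 1.3 0.3] shift [ 3.641e+02 -2.165e+02 -1.000e-01] turn [  -0.    -0.  -101.6]
time_s: 1.65
ee_pos: [438.8, -261.6, 225.1]
ee_rot: [180.0, -0.0, 13.6]
force: [0.6, -0.3, -0.1]
gripper_width: 91.5
gripper_force: 0.0
time_s: 2.9
ee_pos: [437.8, -262.6, 225.0]
ee_rot: [180.0, 0.0, 115.5]
force: [-1.2, -0.5, -0.5]
gripper_width: 54.8
gripper_force: 0.0
time_s: 3.15
ee_pos: [437.8, -262.6, 225.0]
ee_rot: [180.0, 0.0, 115.0]
force: [-0.3, 0.1, 0.1]
gripper_width: 54.6
gripper_force: 0.0
t 3.15 pos [ 437.8 -262.6  225. ] rot [180.   0. 115.] w 54.6 F [-0.3  0.1  0.1] shift [ -0.4  -0.  105. ] turn [ 0.   0.  -0.2]
```

```bash
python3 -m crank '-0.2 0 0 40 0 0 0;-0.2 0 0 40 0 0 0;-0.2 0 0 35 0 0 0;-0.2 0 0 25 0 0 0;-0.2 0 0 20 0 0 0;-0.2 0 0 15 0 0 0;-0.2 0 0 11 0 0 0;-0.2 0 0 0 0 0 0' 
python3 -m crank '1 0 0 0 0 0 0;1 0 0 0 0 0 0;1 0 0 0 0 0 0;1 0 0 0 0 0 0;1 0 0 0 0 0 0;1 0 0 0 0 0 0' 30
python3 - <<'E'
from workcell import grab_frame
import cv2
a=grab_frame("scene");b=grab_frame("top")
cv2.imwrite("pics/g1.png",cv2.resize(a[170:400,100:400],None,fx=2,fy=2))
E
```

```text
time_s: 4.15
ee_pos: [437.6, -262.5, 38.5]
ee_rot: [-180.0, -0.0, 115.1]
force: [-0.7, 0.5, 1.0]
gripper_width: 54.7
gripper_force: 0.0
time_s: 4.9
ee_pos: [438.1, -262.7, 39.1]
ee_rot: [180.0, 0.0, 115.2]
force: [0.0, 1.2, 2.5]
gripper_width: 13.9
gripper_force: 30.0
```

View pics/g1.png

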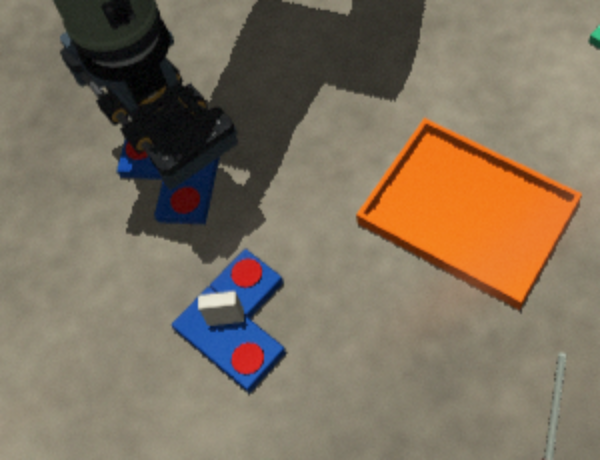

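The jaws closed to 13.9 mm, which matches the handle, and the picture shows them over A's handle. Lifting and turning next.

```bash
python3 -m crank '1 0 0 -10 0 0 0;1 0 0 -20 0 0 0;1 0 0 -30 0 0 0;1 0 0 -30 0 0 0;1 0 0 -20 0 0 9;1 0 0 0 0 0 9.2;1 0 0 0 0 0 9.2;1 0 0 0 0 0 0;1 0 0 0 0 0 0' 
python3 go.py 593.6 50.4 149 87.8
```

```text
time_s: 6.12
ee_pos: [437.6, -262.6, 148.9]
ee_rot: [-180.0, -0.0, 87.9]
force: [-0.3, 0.8, -1.6]
gripper_width: 13.6
gripper_force: 30.0
t 6.12 pos [ 437.6 -262.6  148.9] rot [-180.    -0.    87.9] w 13.6 F [-0.3  0.8 -1.6] shift [ 3.185e+02  1.444e+02 -1.000e-01] turn [-0.  -0.   0.1]
```

```bash
python3 -m crank '1 15 7 0 0 0 0;1 35 16 0 0 0 0;1 40 18 0 0 0 0;1 40 18 0 0 0 0;1 40 18 0 0 0 0;1 40 18 0 0 0 0;1 40 18 0 0 0 0;1 35 16 0 0 0 0;1 23.5 10.5 0 0 0 0;1 10 5 0 0 0 0' 
python3 -m crank '1 0 0 0 0 0 0;1 0 0 20 0 0 0;1 0 0 30 0 0 0;1 0 0 15 0 0 0;1 0 0 0 0 0 0;1 0 0 0 0 0 0'
python3 go.py 593.6 50.4 44.8 87.8
python3 - <<'E'
from workcell import grab_frame
import cv2,numpy as np
a=grab_frame("scene");b=grab_frame("top")
cv2.imwrite("pics/p1.png",np.hstack([cv2.resize(a[190:350,230:430],None,fx=2,fy=2),cv2.resize(b[140:300,220:420],None,fx=2,fy=2)]))
E
```

```text
time_s: 7.38
ee_pos: [594.9, 52.2, 148.7]
ee_rot: [-180.0, -0.0, 87.9]
force: [0.2, -0.0, -0.9]
gripper_width: 13.8
gripper_force: 30.0
time_s: 8.12
ee_pos: [595.4, 49.7, 85.0]
ee_rot: [179.9, -0.0, 87.7]
force: [0.3, 0.2, -1.4]
gripper_width: 13.8
gripper_force: 30.0
t 8.12 pos [595.4  49.7  85. ] rot [179.9  -0.   87.7] w 13.8 F [ 0.3  0.2 -1.4] shift [ 0.6 -1.9 40.2] turn [ 0.1 -0.  -0.1]
```

View pics/p1.png

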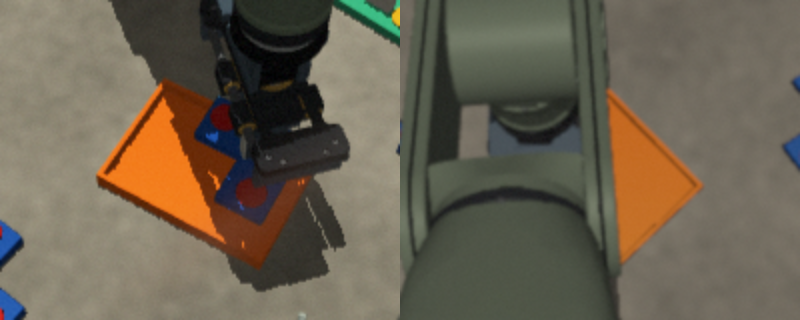

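In the scene view (left), A hangs over the right part of the tray. It's parallel to the walls and its open corner faces left. I'll lower it slowly.

```bash
python3 -m crank '1 0.6 -1.9 10 0 0 0;1 0 0 10 0 0 0;1 0 0 8 0 0 0;1 0 0 6 0 0 0;1 0 0 4 0 0 0;1 0 0 1.5 0 0 0;1 0 0 0 0 0 0;1 0 0 0 0 0 0'
python3 go.py 593.6 50.4 43.8 87.8
```

```text
time_s: 9.22
ee_pos: [592.9, 50.6, 44.6]
ee_rot: [180.0, 0.0, 87.8]
force: [-0.1, 0.2, -1.5]
gripper_width: 13.8
gripper_force: 30.0
t 9.22 pos [592.9  50.6  44.6] rot [180.    0.   87.8] w 13.8 F [-0.1  0.2 -1.5] shift [-0.2  0.7  0.8] turn [ 0.  0. -0.]
```

```bash
python3 -m crank '1 0 0 0.5 0 0 0;1 0 0 0.5 0 0 0;1 0 0 0 0 0 0;0.5 0 0 0 0 0 0;0.3 0 0 0 0 0 0;0.3 0 0 0 0 0 0;0.3 0 0 0 0 0 0'
python3 -m crank '0.3 0 0 -10 0 0 0;0.3 0 0 -30 0 0 0;0.3 0 0 -40 0 0 0;0.3 0 0 -40 0 0 0;0.3 0 0 0 0 0 0'
python3 go.py 619.2 -247.2 160 80.2
```

```text
time_s: 10.1
ee_pos: [592.7, 50.6, 43.2]
ee_rot: [-180.0, 0.0, 87.8]
force: [-0.4, -0.3, -1.2]
gripper_width: 31.8
gripper_force: 0.0
time_s: 10.72
ee_pos: [595.1, 50.8, 167.9]
ee_rot: [179.5, -0.0, 87.8]
force: [-0.1, 0.2, 0.1]
gripper_width: 32.1
gripper_force: 0.0
t 10.72 pos [595.1  50.8 167.9] rot [179.5  -0.   87.8] w 32.1 F [-0.1  0.2  0.1] shift [-296.9   35.7    7.9] turn [ 0.5 -0.1  7.6]
```

```bash
python3 -m crank '-0.2 -20 2.4 0 0 0 0;-0.2 -35 4 0 0 0 0;-0.2 -40 5 0 0 0 0;-0.2 -40 5 0 0 0 0;-0.2 -40 5 0 0 0 0;-0.2 -40 5 0 0 0 0;-0.2 -40 5 0 0 0 0;-0.2 -30 3 0 0 0 0;-0.2 -12 1.3 0 0 0 7.6;-0.2 0 0 0 0 0 0' 
python3 -m crank '-0.2 0 0 0 0 0 0'
python3 go.py 619.2 -247.2 38.5 80.2
python3 - <<'E'
from fit import *
a=grab_frame("scene");b=grab_frame("top")
cv2.imwrite("pics/p2.png",np.hstack([cv2.resize(a[190:350,230:430],None,fx=2,fy=2),cv2.resize(b[140:300,220:420],None,fx=2,fy=2)]))
for c,i in(("scene",a),("top",b)): print(c,fit(c,i,"L",L,594,50,[-137,43],z=5,rad=45))
E
```

```text
time_s: 11.98
ee_pos: [615.5, -249.3, 161.5]
ee_rot: [-179.8, -0.0, 80.1]
force: [0.1, 1.0, -0.0]
gripper_width: 54.6
gripper_force: 0.0
time_s: 12.1
ee_pos: [616.1, -247.4, 162.4]
ee_rot: [-179.9, -0.0, 80.3]
force: [-0.6, -0.5, 0.1]
gripper_width: 54.7
gripper_force: 0.0
t 12.1 pos [ 616.1 -247.4  162.4] rot [-179.9   -0.    80.3] w 54.7 F [-0.6 -0.5  0.1] shift [  0.7   3.3 123.9] turn [-0.1 -0.   0.1]
scene (array([ 588.1,   48.7, -136.6]), np.float64(0.473))
top (array([ 591.9,   49.3, -137.8]), np.float64(0.267))
```

View pics/p2.png

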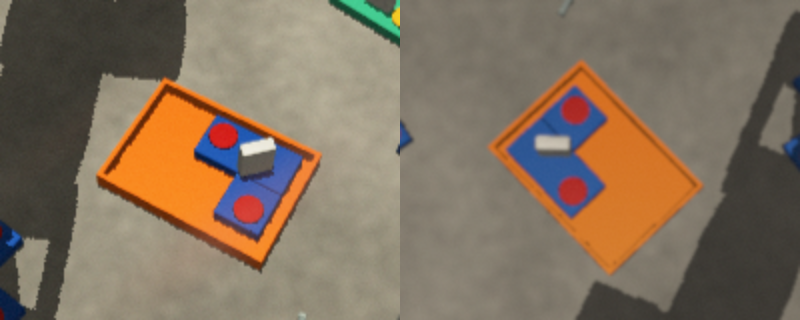

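A lies flat in the upper-left corner of the tray in the top view, at about (592, 50), parallel to the walls with small gaps. Now B.

```bash
python3 -m crank '-0.2 0.7 3.3 20 0 0 0;-0.2 0 0 30 0 0 0;-0.2 0 0 30 0 0 0;-0.2 0 0 20 0 0 0;-0.2 0 0 14 0 0 0;-0.2 0 0 10 0 0 0;-0.2 0 0 0 0 0 0;-0.2 0 0 0 0 0 0' 
python3 -m crank '1 0 0 0 0 0 0;1 0 0 0 0 0 0;1 0 0 0 0 0 0;1 0 0 0 0 0 0;1 0 0 0 0 0 0;1 0 0 0 0 0 0' 30
python3 -m crank '1 0 0 -10 0 0 0;1 0 0 -20 0 0 0;1 0 0 -30 0 0 0;1 0 0 -30 0 0 0;1 0 0 -20 0 0 0;1 0 0 0 0 0 -7.6;1 0 0 0 0 0 0;1 0 0 0 0 0 0' 
python3 go.py 555 -34.4 149 87.8
```

```text
time_s: 13.2
ee_pos: [620.8, -247.6, 40.3]
ee_rot: [179.9, 0.0, 80.2]
force: [0.2, -0.7, 0.5]
gripper_width: 55.3
gripper_force: 0.0
time_s: 13.95
ee_pos: [620.3, -247.4, 39.5]
ee_rot: [180.0, 0.0, 80.2]
force: [-0.2, -0.2, 0.6]
gripper_width: 13.7
gripper_force: 30.0
time_s: 14.95
ee_pos: [620.0, -247.3, 149.2]
ee_rot: [-180.0, -0.0, 87.7]
force: [-0.3, 0.3, -1.2]
gripper_width: 14.2
gripper_force: 30.0
t 14.95 pos [ 620.  -247.3  149.2] rot [-180.    -0.    87.7] w 14.2 F [-0.3  0.3 -1.2] shift [210.  -73.6   0.3] turn [-0.  -0.  -0.1]
```

```bash
python3 -m crank '1 10 -3.6 0 0 0 0;1 25 -9 0 0 0 0;1 35 -12 0 0 0 0;1 35 -12 0 0 0 0;1 35 -12 0 0 0 0;1 35 -12 0 0 0 0;1 25 -9 0 0 0 0;1 10 -4 0 0 0 0;1 0 0 0 0 0 0;1 0 0 0 0 0 0' 
python3 -m crank '1 0 0 20 0 0 0;1 0 0 30 0 0 0;1 0 0 15 0 0 0;1 0 0 0 0 0 0;1 0 0 0 0 0 0'
python3 go.py 555 -34.4 44.5 87.8
python3 - <<'E'
from workcell import grab_frame
import cv2,numpy as np
a=grab_frame("scene");b=grab_frame("top")
cv2.imwrite("pics/p3.png",np.hstack([cv2.resize(a[190:350,230:430],None,fx=2,fy=2),cv2.resize(b[140:300,220:420],None,fx=2,fy=2)]))
E
```

```text
time_s: 16.2
ee_pos: [555.3, -35.4, 149.5]
ee_rot: [180.0, 0.0, 87.7]
force: [-0.4, 0.4, -1.1]
gripper_width: 13.9
gripper_force: 30.0
time_s: 16.82
ee_pos: [555.8, -35.0, 85.3]
ee_rot: [179.9, 0.0, 87.7]
force: [0.4, -0.4, -1.2]
gripper_width: 13.9
gripper_force: 30.0
t 16.82 pos [555.8 -35.   85.3] rot [179.9   0.   87.7] w 13.9 F [ 0.4 -0.4 -1.2] shift [ 0.6 -0.9 40.8] turn [ 0.1  0.  -0.1]
```

View pics/p3.png

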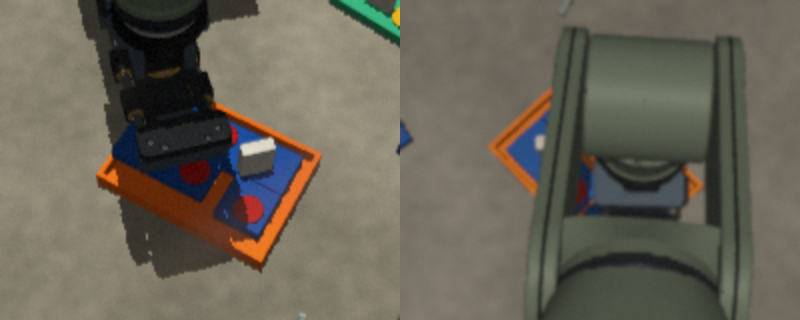

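B hangs about 40 mm above the floor in the left half of the tray, parallel to A, and its offset in the picture fits parallax. Lowering it, with a force check before release.

```bash
python3 -m crank '1 0.6 -0.9 10 0 0 0;1 0 0 10 0 0 0;1 0 0 8 0 0 0;1 0 0 6 0 0 0;1 0 0 4 0 0 0;1 0 0 2 0 0 0;1 0 0 0 0 0 0;1 0 0 0 0 0 0'
python3 go.py 555 -34.4 44.5 87.8
```

```text
time_s: 17.92
ee_pos: [554.1, -34.1, 44.6]
ee_rot: [180.0, 0.0, 87.8]
force: [-0.1, 0.2, -0.9]
gripper_width: 14.1
gripper_force: 30.0
t 17.93 pos [554.1 -34.1  44.6] rot [180.    0.   87.8] w 14.1 F [-0.1  0.2 -0.9] shift [-0.3  0.9  0.1] turn [ 0.  0. -0.]
```

```bash
python3 -m crank '1 0 0 0.4 0 0 0;1 0 0 0 0 0 0;0.5 0 0 0 0 0 0;0.3 0 0 0 0 0 0;0.3 0 0 0 0 0 0;0.3 0 0 0 0 0 0'
python3 -m crank '0.3 0 0 -10 0 0 0;0.3 0 0 -30 0 0 0;0.3 0 0 -40 0 0 0;0.3 0 0 -40 0 0 0;0.3 -40 0 0 0 0 0;0.3 -50 0 0 0 0 0;0.3 -50 0 0 0 0 0;0.3 -40 0 0 0 0 0;0.3 0 0 0 0 0 0;0.3 0 0 0 0 0 0'
python3 - <<'E'
from workcell import grab_frame,models
import cv2,numpy as np
a=grab_frame("scene");b=grab_frame("top")
print(models.search_frame("square_grip","top")[:1])
cv2.imwrite("pics/p4.png",np.hstack([cv2.resize(a[190:350,230:430],None,fx=2,fy=2),cv2.resize(b[140:300,220:420],None,fx=2,fy=2)]))
E
```

```text
time_s: 18.68
ee_pos: [554.0, -34.1, 44.0]
ee_rot: [-180.0, 0.0, 87.8]
force: [0.4, 0.5, -0.0]
gripper_width: 31.9
gripper_force: 0.0
time_s: 19.92
ee_pos: [546.9, -213.4, 164.4]
ee_rot: [180.0, -0.0, 87.8]
force: [0.2, -0.7, 0.8]
gripper_width: 31.8
gripper_force: 0.0
[{'point': [615.8, 263.7, 14.9], 'p': 0.66}]
```

View pics/p4.png

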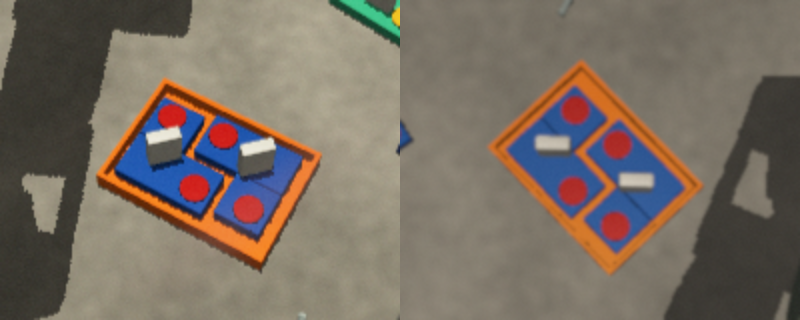

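Both L plates lie flat in the tray, interlocked with an even orange gap between them and clear of the walls. The square holder hasn't moved, so I'm handing in.

```bash
python3 -c "
from workcell import env
print(env.job_done())"
```

```text
the job is handed in; nothing more can be done
None
```

Both L-shaped holders are set down flat and interlocked in the tray, the square holder was left where it was, and the job was handed in at about 20 s of the 58 s allowed; the hand-in returned no verdict.

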